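# Vent the spray pot with its bayonet key

## Task

The varnish pressure pot has to be vented before its lid comes off, and its self-closing vent valve opens only with the loose key that is kept in the drawer. Pull the drawer well open, lift out the key with the flat bow (leave the round spare plug in its hole), pass the key's two lugs through the notches in the valve on top of the pot, push it in against the spring and turn it a quarter turn clockwise, as far as it goes. The valve springs shut when let go, so finish still gripping the key, holding it in and turned; do not push the mug, sanding block or tape measure about.

Things in the scene. Friction and masses are not known exactly. Their poses are not given: they have to be found in the camera images.
- chest: wooden one-drawer chest, 220 mm deep (x), 200 wide (y), 130 high, fixed; origin under its middle, -x is the drawer side. In the drawer, behind its front, a wooden block (top 62 mm above the table, 62 mm along x, middle 62 mm behind the front's outer face) has two 22 mm deep pockets 72 mm apart along y: key in one, spare plug in the other, either way round. The front reaches 119 mm above the table
- chest_drawer0_handle (a point): middle of the drawer's bar handle: a dark round level bar, 11 mm thick, 100 mm long, 42 mm in front of the drawer's front (36 mm free behind it), 104 mm above the table, 26 mm below the chest's top; it moves with the drawer. x points into the chest (the drawer opens along -x of this frame), y along the bar
- chest_drawer0 (a joint): how far the drawer is out (m): 0 shut, 0.15 at its stop; friction about 1 N, no spring. Pulled out 0.12 m or more, key and spare plug stand clear in front of the chest
- vent_key: loose steel key, 64 mm tall, 0.14 kg, upright in its pocket, hanging by its collar. Origin: middle of its foot; z up along the shank; x along both the bow's width and the two lugs (a half turn about z is the same). From the foot: lugs z 0 to 6 mm, 8 mm wide (y), out to 15.5 mm along x, tapered below; round shank 14 mm thick; collar 26 mm across, z 16 to 21 mm; then stem and bow
- key_bow (a point): middle of the key's flat bow, 49 mm above the key's foot, axes as the key's: 36 mm wide (x), 12 mm thick (y), 30 mm high (z 34 to 64 mm above the foot), with a dark spot for a ring hole. Grip it across its thickness
- pressure_pot: grey steel pressure pot with a bright lid, 144 mm across, fixed, origin under its middle. Round the lid four wing nuts (up to 147 mm high, 94 mm from the axis); a dial gauge on its +x side (top at 179 mm, 44 to 59 mm from the axis), a brass hose tail on its -x side. The vent valve is the round neck at the middle of the lid
- vent_mouth (a point): the vent valve: middle of the upper face of its round keyway cover, 175 mm above the table, z up. The cover (51 mm across, 5 mm thick) has a round hole 19 mm across with two notches, one each side, along +x and -x of this frame, 11 mm wide, 38 mm from end to end
- vent_plunger (a joint): how far the key's foot has pressed down the sprung spindle (m): 0 at rest, the foot then 8.2 mm below the cover's upper face; the collar meets the cover at 0.0078. Spring 5 N at 0, 12 N at 0.0078. From about 0.003 on the lugs are below the cover and the key can turn; once turned they are caught under it
- vent_spindle (a joint): how far the spindle is turned (rad): 0 shut, 1.45 at its stop, positive clockwise seen from above. The pressed-in key turns it by dogs beside the lugs, with up to 0.1 rad of play either way; a return spring resists with 0.05 N m at 0 and 0.18 N m at the stop, and turns spindle and key back when let go
- spare_plug: round spare plug, steel, in the other pocket: knurled round head 21 mm across, 40 mm tall in all; origin at the middle of its foot. Leave it
- mug: white dotted mug, 92 mm across, 93 mm high, origin under its middle; bystander
- sanding: wooden sanding block, 53 x 100 x 27 mm, origin under its middle; bystander
- tape_measure: tape measure in a rounded case, 63 x 65 x 35 mm, origin under its middle; bystander

How it is judged:
On the way, in this order (a step that is already met when the one before it is completed fails the run):
1. the drawer is pulled well open (0.10 m or more) (value of joint chest_drawer0 above 0.1 m), for 0.2 s.
2. the key is lifted out of the drawer (height (world z) of vent_key above 0.13 m), for 0.2 s.
3. the key is pushed in against the spring, not yet turned (horizontal distance between vent_key and vent_mouth below 0.005 m and value of joint vent_plunger above 0.002 m and value of joint vent_spindle below 0.3 rad), for 0.05 s.
At the end, for the whole second after the job is handed in: The fingers grip the key (over 3 N), at rest and upright (0.15 rad) in the valve: within 5 mm of its axis, foot over 9.5 mm below the cover's face, plunger in over 1.5 mm, spindle turned over 1.2 of its 1.45 rad. The spare plug is still in its pocket (value of joint vent_spindle above 1.2 rad and value of joint vent_plunger above 0.0015 m and horizontal distance between vent_key and vent_mouth below 0.005 m and z of vent_key in the frame of vent_mouth below -0.0095 m and angle between vent_key's own z axis and vertical below 0.15 rad and contact force between the fingers and vent_key above 3 N and linear speed of vent_key below 0.02 m/s and height (world z) of spare_plug below 0.07 m); the arm keeps its last pose, push and grip.
It fails at once if the spare plug is taken out of the drawer (height (world z) of spare_plug above 0.1 m).
It fails at once if a bystander (mug, sanding block, tape measure) is pushed more than 40 mm (distance of any of mug, sanding, tape_measure from where it was at the start of the episode above 0.04 m).
It also fails if it takes over 58 s, if anything falls off the work surface, if the arm or the gripper's body presses on something with over 40 N, if the wrist force passes 120 N, or if a joint passes its speed limit or range.

## Robot

A 7-joint arm with a two-finger parallel gripper is mounted at the origin on a cart in front of the work surface, level with it; the furniture and walls round the work are solid. World frame = base frame: x ahead of the robot, y to its left, z up, the work surface at z = 0. Lengths are in m, angles in rad, forces in N, time in s.
With the tool pointing down it reaches from about 0.425 to 0.875 m from the base axis. Payload 4.7 kg.
Tool frame: the origin (TCP) lies at the very end of the fingers, on their centre line; the grasp point (between the pads) lies 19 mm behind it; z points along the fingers, y is the line along which they close (so a half turn about z gives the same grasp; the last joint's range is limited). The gripper opens to 87 mm and grips with 3 to 60 N. Pads are 19 mm wide; open, the fingers measure 117 mm over their backs; the gripper's body (75 mm by 190 mm) begins 51 mm behind the grasp point.
Start: joints at [-1.163, 0.321, -0.07, 1.45, 0.023, 1.371, -0.057], TCP at [0.249, 0.6, 0.223] pointing down, gripper open.
Joint ranges: [-2.86, 2.86], [-0.3, 2.09], [-1.38, 1.24], [0.06, 2.45], [-1.56, 4.7], [0.09, 2.05], [-2.69, 2.69]. Speed limits (rad/s): [2.57, 2.57, 3.14, 3.14, 3.14, 3.14, 3.14].

## Interface

Orientations are given as a rotation vector (axis times angle).
In Python, from bench import ctrl, get_image, job gives the robot as it stands.
- The arm moves only by the shell command python3 -m crank 'ROWS' [FORCE]. ROWS is JSON, a list that holds one entry, the list of rows, each a list of 5 numbers: the shift along the tool's x, y, z in mm, then the turn about the tool's z in rad, then the closure, from -1 (fully open) to 1 (shut), so that 0 is half open. A call has 1 to 10 rows; each row shifts and turns the commanded pose from where the row before left it, along the tool's axes as they then stand; what a row does not reach is not made up. A row lasts 1/12 s, in which the tool goes at most 41.7 mm and 7.16 degrees, less where a joint would pass 70% of its speed; a pose out of reach is approached as far as the arm can. A call with a gripper value outside its range is refused whole. The fingers move at their own pace and stop on an object; FORCE is the grip in N (left out, the last holds). Time passes only in rows, so rows that do not move let the fingers close. It gives the time, the measured TCP pose, the force, the opening and the grip force at its end, in the units of the state.
- ctrl.get_state(): the state, without advancing time (a new reading comes with each control period).
- get_image(name): name is "scene" or "top" or "wrist"; returns a dict with "pixels" (400x640x3 uint8, red, green, blue), "fx", "fy", "cx", "cy" (pixels), "k1" (the pictures are not rectified: a ray, as slopes to the right and down, at radius r is drawn at 1 + k1 r^2 times it, then the intrinsics apply), "T" (4x4, takes a point from camera to world coordinates); the wrist camera has in their place "T_tool_cam" (4x4, takes a point from camera to tool coordinates, whose origin is the TCP and whose axes are the flange's). Camera axes: x right, y down, z forward; pixel columns grow to the right and rows downward; lengths in m; the calibration is good to about 2 mm. A picture is of the moment at which its call begins: read the wrist's pose just before it. There is no depth.
- job.close_job(): hands the job in; it is judged then, once.
The state is a dict: "time": time; "joint_positions": joint angles; "qd": joint speeds; "joint_torque": joint torques, N m; "position": TCP position; "tool_rot": TCP orientation; "ft_force": force on the tool from outside, world axes, zero at the start; "torque": the same for the moment, N m; "grip_width": opening from 0.0 (shut) to 1.0 (fully open); "grip_force": force on a finger pad.
Only numpy, scipy, OpenCV 4.12 (cv2) and the standard library are available. Lean on these libraries where they do the work, as an engineer would, in place of code of your own. Each camera call takes 0.05 s, during which the arm holds its last target. There are 200 camera calls.

## Working session

There is one attempt and no reset: what is moved stays moved. The work goes in short steps, Python scripts to look and compute and a shell command to move; the robot and the scene stay as the last step left them, time stands still between calls to the robot, and variables do not carry over. Pictures are saved under pics/ and viewed, at most 12 in all, crops included, and the job is handed in when it is done.

```bash
ls; mkdir -p pics
cat > h.py <<'E'
import numpy as np, cv2
from scipy.spatial.transform import Rotation as R
from bench import ctrl, get_image, job
def cam(name):
    s=ctrl.get_state(); im=get_image(name)
    if 'T' not in im or name=='wrist':
        W=np.eye(4); W[:3,:3]=R.from_rotvec(s['tool_rot']).as_matrix(); W[:3,3]=s['position']
        im['T']=W@np.array(im['T_tool_cam'])
    return im
def save(im,f): cv2.imwrite(f,im['pixels'][:,:,::-1])
def ray(im,u,v):
    K=np.array([[im['fx'],0,im['cx']],[0,im['fy'],im['cy']],[0,0,1]])
    p=cv2.undistortPoints(np.array([[[u,v]]],float),K,np.array([im['k1'],0,0,0,0.]))[0,0]
    T=np.array(im['T']); return T[:3,3],T[:3,:3]@np.array([p[0],p[1],1])
def onz(im,u,v,z):
    o,d=ray(im,u,v); return o+d*(z-o[2])/d[2]
def proj(im,P):
    T=np.array(im['T']); q=T[:3,:3].T@(np.array(P)-T[:3,3]); x,y=q[:2]/q[2]; k=1+im['k1']*(x*x+y*y)
    return im['fx']*x*k+im['cx'],im['fy']*y*k+im['cy']
E
python3 - <<'E'
from h import *
s=ctrl.get_state(); print(s)
for n in ['scene','top']:
    im=cam(n); save(im,f'pics/{n}0.png'); print(n,np.round(im['T'],3).tolist(),im['fx'],im['k1'])
E
```

```text
pics
{'time': 0.0, 'joint_positions': array([-1.16290422,  0.32185648, -0.0700892 ,  1.45169145,  0.02259222,
        1.37078987, -0.0568667 ]), 'qd': array([ 7.76381029e-04, -6.64565405e-04,  7.80540767e-04,  5.29249438e-04,
       -6.55452823e-05,  1.14226233e-03,  3.28905277e-04]), 'joint_torque': array([ 1.02224032e-03, -4.91298151e+01, -4.03768541e-01, -3.12523162e+01,
       -6.40287506e-02,  4.41648276e-02,  2.24713913e-04]), 'position': array([0.24922635, 0.59971413, 0.22143155]), 'tool_rot': array([-6.14417091e-01, -3.08062233e+00,  3.04031904e-03]), 'ft_force': array([0.20768209, 1.42479493, 0.04657164]), 'torque': array([0.00443074, 0.00502486, 0.07371381]), 'grip_force': 0.0, 'grip_width': 0.9984218390861552}
scene [[-0.935, 0.259, -0.242, 0.861], [0.354, 0.675, -0.647, 0.715], [-0.004, -0.691, -0.723, 0.924], [0.0, 0.0, 0.0, 1.0]] 398.06062640102 -0.05462486011916379
top [[-0.012, -0.989, 0.148, 0.418], [-0.999, 0.008, -0.031, 0.032], [0.03, -0.148, -0.989, 1.227], [0.0, 0.0, 0.0, 1.0]] 425.54358741686247 -0.03501110964141069
```

View pics/scene0.png

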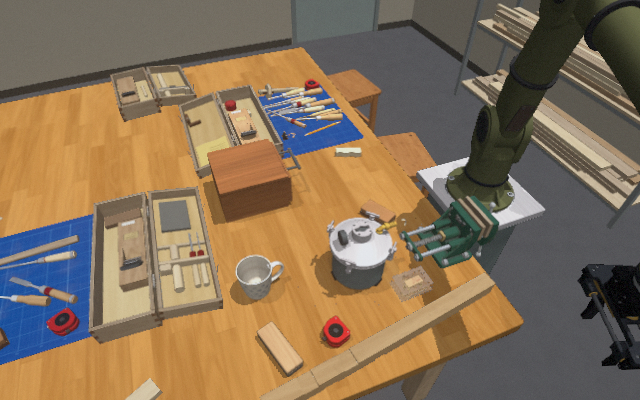

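View pics/top0.png

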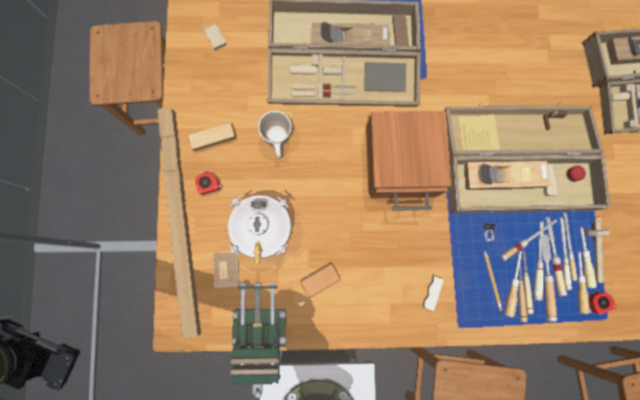

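The scene view shows the chest at about (250,180), the pot at (362,250), the mug at (258,275), and a green vise at (450,235) on the table edge. In the top view, the chest is at (411,150) with its handle at (411,207), the pot lid at (259,226), and the gripper at bottom left. Next I'll zoom in on the top view to get the edges.

Run:
```python
from h import *
im=cam('top');p=im['pixels'][:,:,::-1]
a=cv2.resize(p[100:220,360:460],None,fx=4,fy=4,interpolation=cv2.INTER_CUBIC)
b=cv2.resize(p[185:265,220:300],None,fx=5,fy=5,interpolation=cv2.INTER_CUBIC)
c=np.zeros((480,800,3),np.uint8);c[:,:400]=a;c[:400,400:]=b
cv2.imwrite('pics/crop1.png',c)
for n,u,v,z in [('pot',258,225,.175),('handle',411,207,.104),('mug',275,128,.09),('tape',206,182,.03),('sand',212,136,.027),('vise',258,300,.15)]: print(n,onz(im,u,v,z).round(3))
```

```text
pot [0.52  0.146 0.175]
handle [ 0.572 -0.256  0.104]
mug [0.798 0.11  0.09 ]
tape [0.659 0.311 0.03 ]
sand [0.796 0.298 0.027]
vise [0.337 0.147 0.15 ]
```

View pics/crop1.png

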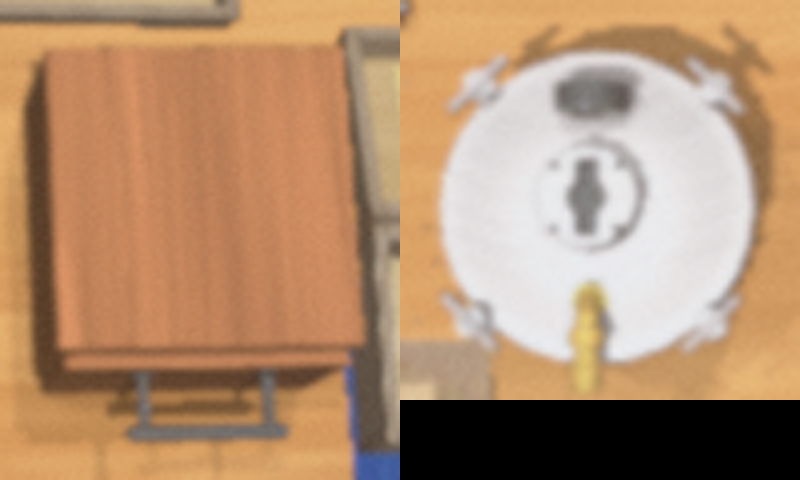

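```bash
cat >> h.py <<'E'
def yaw():  # world heading of tool x
    M=R.from_rotvec(ctrl.get_state()['tool_rot']).as_matrix(); return np.arctan2(M[1,0],M[0,0])
def delta(P,ty=None):
    s=ctrl.get_state(); M=R.from_rotvec(s['tool_rot']).as_matrix()
    d=M.T@(np.array(P)-s['position'])*1000; t=0
    if ty is not None:  # turn about tool z (down): + is clockwise => world yaw decreases
        t=-(ty-yaw()); t=(t+np.pi/2)%np.pi-np.pi/2
    print('tool delta mm',d.round(1),'turn',round(t,3),'yaw',round(yaw(),3),'pos',s['position'].round(4),'q7',round(s['joint_positions'][6],2))
E
python3 - <<'E'
from h import *
im=cam('top')
A=lambda u,v:((u+.5)/4-.5+360,(v+.5)/4-.5+100)
B=lambda u,v:((u-400+.5)/5-.5+220,(v+.5)/5-.5+185)
h=[onz(im,*A(*q),.104) for q in [(128,433),(286,431)]];print('handle',h,np.mean(h,0))
t=[onz(im,*A(*q),.13) for q in [(58,348),(364,344),(348,46),(46,50)]];print('chest',np.round(t,4).tolist())
for a,b in [(h[0],h[1]),(t[0],t[1]),(t[3],t[2]),(t[0],t[3]),(t[1],t[2])]: print(np.arctan2(*(b-a)[1::-1]).round(3))
k=[onz(im,*B(*q),.175) for q in [(586,157),(586,236)]];print('key',k,np.mean(k,0),np.arctan2(*(k[0]-k[1])[1::-1]))
delta([.56,.15,.26]); delta([.56,.15,.26],np.pi/2)
W=R.from_rotvec(ctrl.get_state()['tool_rot']).as_matrix();print(W.round(2));print(get_image('wrist')['T_tool_cam'])
E
```

```text
handle [array([ 0.57000365, -0.20317233,  0.104     ]), array([ 0.57044152, -0.31054034,  0.104     ])] [ 0.57022259 -0.25685633  0.104     ]
chest [[0.6234, -0.1534, 0.13], [0.6248, -0.3583, 0.13], [0.8321, -0.3601, 0.13], [0.8288, -0.1522, 0.13]]
-1.567
-1.564
-1.555
0.006
-0.009
key [array([0.54290257, 0.14895054, 0.175     ]), array([0.50365248, 0.14863601, 0.175     ])] [0.52327752 0.14879327 0.175     ] 0.008013529753413576
tool delta mm [-459.5 -296.3  -37.7] turn 0 yaw 2.748 pos [0.2493 0.5999 0.2219] q7 -0.06
tool delta mm [-459.5 -296.3  -37.7] turn 1.177 yaw 2.748 pos [0.2493 0.5999 0.2219] q7 -0.06
[[-0.92  0.38 -0.  ]
 [ 0.38  0.92 -0.  ]
 [-0.   -0.   -1.  ]]
[[-1.06221038e-03 -9.58496738e-01 -2.85101516e-01  7.88840070e-02]
 [ 9.99999374e-01 -1.11863800e-03  3.50792984e-05 -3.90166788e-04]
 [-3.52548783e-04 -2.85101300e-01  9.58497326e-01 -1.62675440e-01]
 [ 0.00000000e+00  0.00000000e+00  0.00000000e+00  1.00000000e+00]]
```

```bash
python3 -m crank '[[[-20,-13,-3,0,0.1],[-30,-20,-3,0,0.1],[-30,-20,-3,0,0.1],[-30,-20,-3,0,0.1],[-30,-20,-3,0,0.1],[-30,-20,-3,0,0.1],[-30,-20,-3,0,0.1],[-30,-20,-3,0,0.1],[-30,-20,-3,0,0.1],[-30,-20,-3,0,0.1]]]' && python3 -m crank '[[[-30,-20,-2,0,0.1],[-30,-20,0,0,0.1],[-30,-20,0,0,0.1],[-30,-20,0,0,0.1],[-30,-20,0,0,0.1],[-20,-10,0,0.117,0.1],[0,0,0,0.12,0.1],[0,0,0,0.12,0.1],[0,0,0,0.12,0.1],[0,0,0,0.12,0.1]]]' && python3 -m crank '[[[0,0,0,0.12,0.1],[0,0,0,0.12,0.1],[0,0,0,0.12,0.1],[0,0,0,0.12,0.1],[0,0,0,0.1,0.1],[0,0,0,0,0.1]]]'
python3 - <<'E'
from h import *
delta([.57,-.255,.25],np.pi/2)
im=cam('wrist');save(im,'pics/w1.png')
E
```

```text
time: 1.08
position: [0.4439, 0.3091, 0.2529]
tool_rot: [0.614, 3.081, 0.001]
ft_force: [0.7, 0.7, 0.1]
grip_width: 0.456
grip_force: 0.0
time: 1.92
position: [0.558, 0.1438, 0.2544]
tool_rot: [-1.502, -2.759, 0.0]
ft_force: [0.1, 0.0, -0.3]
grip_width: 0.451
grip_force: 0.0
time: 2.42
position: [0.5579, 0.144, 0.2545]
tool_rot: [-2.224, -2.219, 0.0]
ft_force: [0.3, 0.8, 0.1]
grip_width: 0.452
grip_force: 0.0
tool delta mm [-399.    13.1    4.5] turn -0.002 yaw 1.568 pos [0.5579 0.144  0.2545] q7 -0.25
```

View pics/w1.png

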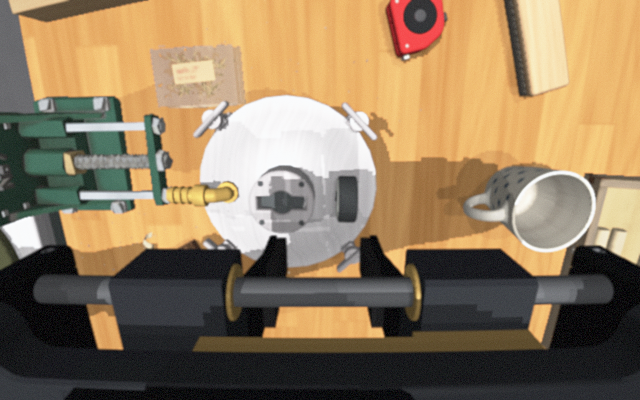

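The wrist view shows the valve cover centred at about (281,202). The keyway slot runs along the image x axis, from about (257,203) to (305,202).

```bash
python3 - <<'E'
from h import *
im=cam('wrist');p=im['pixels']
g=cv2.cvtColor(p,cv2.COLOR_RGB2GRAY)
m=(g<105).astype(np.uint8);m[:180]=0;m[225:]=0;m[:,:250]=0;m[:,312:]=0
n,l,st,c=cv2.connectedComponentsWithStats(m);print(st.tolist(),c.round(1).tolist())
i=1+np.argmax(st[1:,4]);ys,xs=np.where(l==i)
for z in(.175,.170):
  print(z,onz(im,(xs.min()+xs.max())/2,(ys.min()+ys.max())/2,z).round(4))
a=onz(im,xs.min(),ys[xs<=xs.min()+3].mean(),.175);b=onz(im,xs.max(),ys[xs>=xs.max()-3].mean(),.175);print(a,b,(a+b)/2,np.arctan2(*(b-a)[1::-1]))
E
python3 -m crank '[[[-30,1,0,0,0.1],[-40,2,0,0,0.1],[-40,1,0,0,0.1],[-40,2,0,0,0.1],[-40,1,0,0,0.1],[-40,2,0,0,0.1],[-40,1,0,0,0.1],[-40,2,0,0,0.1],[-40,1,0,0,0.1],[-30,0,0,0,0.1]]]'
python3 - <<'E'
from h import *
delta([.57,-.255,.25],np.pi/2)
im=cam('wrist');save(im,'pics/w2.png')
E
```

```text
[[0, 0, 640, 400, 255354], [307, 180, 5, 8, 21], [299, 182, 5, 5, 21], [258, 191, 48, 23, 584], [299, 221, 5, 4, 20]] [[319.6, 199.5], [309.4, 182.9], [301.0, 184.0], [283.9, 202.3], [301.0, 222.5]]
0.175 [0.5252 0.1489 0.175 ]
0.17 [0.5246 0.1474 0.17  ]
[0.50705156 0.14880499 0.175     ] [0.54333513 0.1482474  0.175     ] [0.52519335 0.1485262  0.175     ] -0.015366383019465238
time: 3.35
position: [0.5701, -0.2401, 0.2548]
tool_rot: [2.22, 2.221, -0.001]
ft_force: [0.2, -0.3, -0.1]
grip_width: 0.452
grip_force: 0.0
tool delta mm [-14.9  -0.2   4.8] turn 0.0 yaw 1.571 pos [ 0.5701 -0.2401  0.2548] q7 0.49
```

View pics/w2.png

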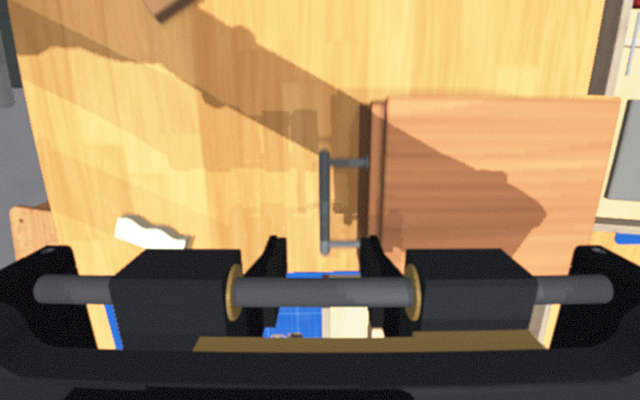

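The bar runs from about (324,153) to (325,250), and the chest front is at about x=372 to 388.

Run:
```python
from h import *
im=cam('wrist')
a=onz(im,324,153,.107);b=onz(im,325,250,.107);c=onz(im,372,150,.119);print(a,b,(a+b)/2,c)
delta([(a+b)[0]/2,(a+b)[1]/2,.087],np.pi/2)
```

```text
[ 0.56888823 -0.2154402   0.107     ] [ 0.56913396 -0.3159606   0.107     ] [ 0.56901109 -0.2657004   0.107     ] [ 0.61245373 -0.21120325  0.119     ]
tool delta mm [-21.    0.7 167.8] turn -0.008 yaw 1.563 pos [ 0.5686 -0.2439  0.2547] q7 0.49
```

```bash
python3 -m crank '[[[-8,0,28,0,0.1],[-7,0,30,0,0.1],[0,0,30,0,0.1],[0,0,30,0,0.1],[0,0,25,0,0.1],[0,0,20,0,0.1],[0,0,4,0,0.1],[0,0,0,0,0.9],[0,0,0,0,0.9],[0,0,0,0,0.9]]]' 20 && python3 -m crank '[[[0,0,0,0,0.9],[0,0,0,0,0.9]]]'
```

```text
time: 4.28
position: [0.5723, -0.2514, 0.0895]
tool_rot: [2.219, 2.221, 0.003]
ft_force: [-0.3, -0.1, -0.2]
grip_width: 0.304
grip_force: 0.0
time: 4.45
position: [0.5718, -0.2513, 0.089]
tool_rot: [2.22, 2.22, 0.002]
ft_force: [-0.3, 0.0, -0.8]
grip_width: 0.159
grip_force: 0.0
```

```bash
python3 -m crank '[[[0,0,0,0,0.9],[0,0,0,0,0.9],[0,-8,0,0,0.9],[0,-18,0,0,0.9],[0,-22,0,0,0.9],[0,-22,0,0,0.9],[0,-22,0,0,0.9],[0,-20,0,0,0.9],[0,-18,0,0,0.9],[0,-10,0,0,0.9]]]' && python3 -m crank '[[[0,0,0,0,0.9],[0,0,0,0,0.1],[0,0,0,0,0.1],[0,0,0,0,0.1],[0,0,-20,0,0.1],[0,0,-35,0,0.1],[0,0,-40,0,0.1],[0,0,-40,0,0.1],[0,0,-40,0,0.1],[0,0,0,0,0.1]]]'
python3 - <<'E'
from h import *
print(yaw());im=cam('wrist');save(im,'pics/w3.png')
im=cam('top');save(im,'pics/top3.png')
E
```

```text
time: 5.28
position: [0.4296, -0.2523, 0.0887]
tool_rot: [2.222, 2.218, 0.002]
ft_force: [1.5, -2.5, 3.6]
grip_width: 0.117
grip_force: 20.0
time: 6.12
position: [0.4344, -0.2527, 0.2699]
tool_rot: [2.214, 2.214, 0.009]
ft_force: [1.2, -0.7, 0.6]
grip_width: 0.448
grip_force: 0.0
1.571049285952473
```

View pics/w3.png

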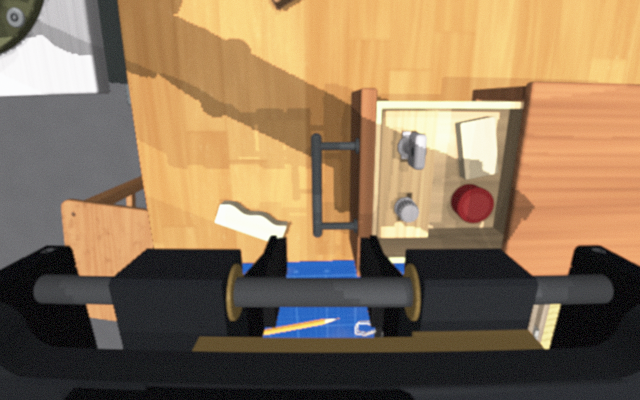

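The drawer is open. The key is at about (413,149) with its bow nearly along image y (world y), and the plug is at (406,208). I'll crop the key to measure it.

Run:
```python
from h import *
im=cam('wrist')
for n,u,v,z in [('bowtop',418,150,.11),('plug',405,204,.08),('collar',405,149,.065),('handle',318,186,.105),('frontouter',362,150,.119)]: print(n,onz(im,u,v,z).round(4))
c=cv2.resize(im['pixels'][120:230,370:450,::-1],None,fx=6,fy=5.4,interpolation=cv2.INTER_CUBIC)
c=cv2.resize(im['pixels'][115:225,360:470,::-1],None,fx=5,fy=5,interpolation=cv2.INTER_CUBIC);cv2.imwrite('pics/crop3.png',c)
```

```text
bowtop [ 0.5236 -0.2164  0.11  ]
plug [ 0.5227 -0.2803  0.08  ]
collar [ 0.5222 -0.2215  0.065 ]
handle [ 0.4267 -0.2534  0.105 ]
frontouter [ 0.4682 -0.2153  0.119 ]
```

View pics/crop3.png

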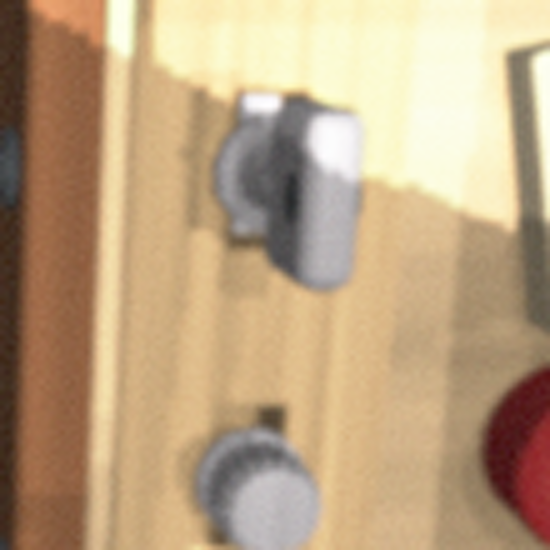

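Run:
```python
from h import *
im=cam('wrist')
A=lambda u,v:((u+.5)/5-.5+360,(v+.5)/5-.5+115)
q=[onz(im,*A(*x),.11) for x in [(309,110),(360,113),(350,285),(298,278)]];print(np.round(q,4).tolist(),np.mean(q,0))
for a,b in[(q[3],q[0]),(q[2],q[1])]:print(np.arctan2(*(b-a)[1::-1]))
print('gap',onz(im,*A(285,420),.08),onz(im,*A(270,508),.086),onz(im,*A(110,200),.119))
c=np.mean(q,0);c[2]=.076;delta(c,1.51)
```

```text
[[0.5238, -0.2028, 0.11], [0.5337, -0.2033, 0.11], [0.5347, -0.2366, 0.11], [0.5243, -0.2353, 0.11]] [ 0.52911761 -0.21949097  0.11      ]
1.5848120191612272
1.6007933601300073
gap [ 0.53295991 -0.27289305  0.08      ] [ 0.52949415 -0.29122544  0.086     ] [ 0.4850402  -0.21870833  0.119     ]
tool delta mm [ 30.8  99.1 185. ] turn 0.061 yaw 1.571 pos [ 0.4304 -0.2505  0.2612] q7 0.45
```

```bash
python3 -m crank '[[[10,25,0,-0.01,0.3],[11,37,20,-0.01,0.3],[10,36,30,0,0.3],[0,0,35,0,0.3],[0,0,20,0,0.3],[0,0,0,0,0.3],[0,0,0,0,0.3]]]'
python3 - <<'E'
from h import *
delta([.5293,-.2195,.076],1.585)
im=cam('wrist');save(im,'pics/w4.png')
E
```

```text
time: 6.9
position: [0.5207, -0.2205, 0.16]
tool_rot: [-2.197, -2.24, 0.005]
ft_force: [0.3, 0.5, 0.7]
grip_width: 0.351
grip_force: 0.0
tool delta mm [ 0.8  9.1 84. ] turn 0.005 yaw 1.59 pos [ 0.5207 -0.2205  0.16  ] q7 0.49
```

View pics/w4.png

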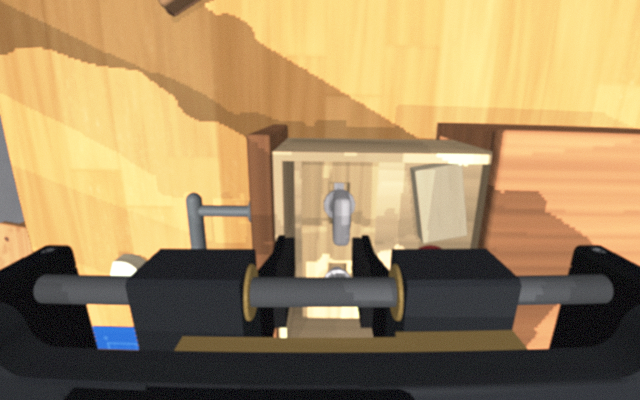

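The key's bow runs from (341,190) to (343,243), a little to the right of the finger centre line (column 320). That matches the computed +9 mm shift.

```bash
python3 - <<'E'
from h import *
im=cam('wrist')
a=onz(im,342,243,.11);b=onz(im,341.5,195,.11);print(a,b)
E
python3 -m crank '[[[1,7,0,0,0.3],[0,1,15,0,0.3],[0,0,25,0,0.3],[0,0,25,0,0.3],[0,0,15,0,0.3],[0,0,4,0,0.3],[0,0,0,0,0.3]]]'
```

```text
[ 0.53495931 -0.2380512   0.11      ] [ 0.53338432 -0.20271728  0.11      ]
time: 7.58
position: [0.5308, -0.2196, 0.0785]
tool_rot: [-2.199, -2.244, -0.0]
ft_force: [-0.9, -0.4, -0.5]
grip_width: 0.352
grip_force: 0.0
```

```bash
python3 -m crank '[[[0,1,2,0,1],[0,0,0,0,1],[0,0,0,0,1],[0,0,0,0,1],[0,0,0,0,1],[0,0,0,0,1]]]' 45; python3 -m crank '[[[0,0,0,0,1],[0,0,-5,0,1],[0,0,-10,0,1],[0,0,-20,0,1],[0,0,-35,0,1],[0,0,-40,0,1],[0,0,-40,0,1],[0,0,-20,0,1],[0,0,0,0,1],[0,0,0,0,1]]]'
python3 - <<'E'
from h import *
delta([.525,.1487,.245],np.pi-.01)
im=cam('wrist');save(im,'pics/w5.png')
E
```

```text
time: 8.08
position: [0.5324, -0.2199, 0.0774]
tool_rot: [2.198, 2.242, 0.002]
ft_force: [0.3, -0.1, 4.8]
grip_width: 0.135
grip_force: 45.0
time: 8.92
position: [0.5315, -0.2199, 0.2475]
tool_rot: [2.198, 2.242, 0.002]
ft_force: [-0.1, 0.6, -2.3]
grip_width: 0.135
grip_force: 45.0
tool delta mm [368.7   0.8   2.5] turn -1.541 yaw 1.591 pos [ 0.5315 -0.2199  0.2475] q7 0.46
```

View pics/w5.png

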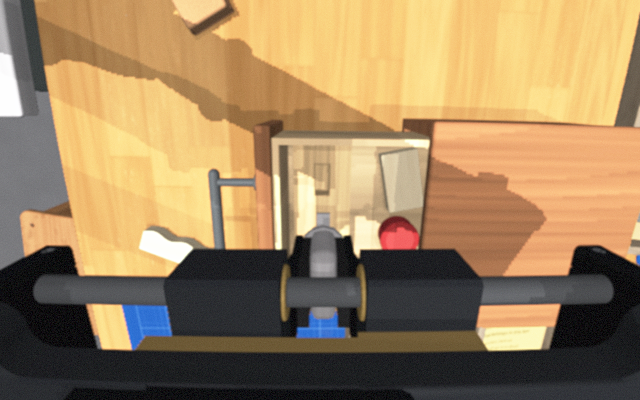

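The key is lifted: it shows at (323,228–315) between the fingers, with one lug at about (323,218). The empty pocket is at (322,180).

```bash
python3 - <<'E'
from h import *
im=cam('wrist');s=ctrl.get_state();M=R.from_rotvec(s['tool_rot']).as_matrix();p=s['position']
for u,v,dz in[(323,228,.033),(310,228,.0),(323,214,-.028),(323,312,.033)]:print((M.T@(onz(im,u,v,p[2]+dz)-p)*1000).round(1))
c=cv2.resize(im['pixels'][195:325,270:375,::-1],None,fx=4.5,fy=4.5,interpolation=cv2.INTER_CUBIC);cv2.imwrite('pics/crop5.png',c)
E
python3 -m crank '[[[25,0,0,0,1],[40,0,0,0,1],[40,0,0,0,1],[40,0,0,0,1],[40,0,0,0,1],[40,0,0,0,1],[40,0,0,0,1],[40,0,0,0,1],[35,0,0,0,1],[25,0,0,0,1]]]'
python3 -m crank '[[[0,0,0,-0.12,1],[0,0,0,-0.12,1],[0,0,0,-0.12,1],[0,0,0,-0.12,1],[0,0,0,-0.12,1],[0,0,0,-0.12,1],[0,0,0,-0.12,1],[0,0,0,-0.12,1],[0,0,0,-0.12,1],[0,0,0,-0.12,1]]]'
python3 -m crank '[[[0,0,0,-0.12,1],[0,0,0,-0.12,1],[0,0,0,-0.1,1],[0,0,0,0,1],[0,0,0,0,1]]]'
python3 -c "
from h import *
delta([.525,.1487,.22],np.pi-.01)"
```

```text
[ 26.9  -0.3 -33. ]
[14.  -7.2  0. ]
[12.3 -0.2 28. ]
[-14.9  -0.4 -33. ]
time: 9.85
position: [0.5219, 0.1494, 0.2438]
tool_rot: [-2.192, -2.246, 0.005]
ft_force: [-0.0, 0.3, -1.6]
grip_width: 0.134
grip_force: 45.0
time: 10.68
position: [0.5228, 0.1448, 0.2438]
tool_rot: [-0.538, -3.091, 0.004]
ft_force: [-0.0, 0.2, -0.8]
grip_width: 0.131
grip_force: 45.0
time: 11.1
position: [0.5232, 0.145, 0.2445]
tool_rot: [-0.021, -3.138, 0.002]
ft_force: [0.2, -0.7, -1.3]
grip_width: 0.135
grip_force: 45.0
tool delta mm [-1.9  3.8 24.5] turn -0.004 yaw 3.128 pos [0.5232 0.145  0.2445] q7 1.26
```

View pics/crop5.png

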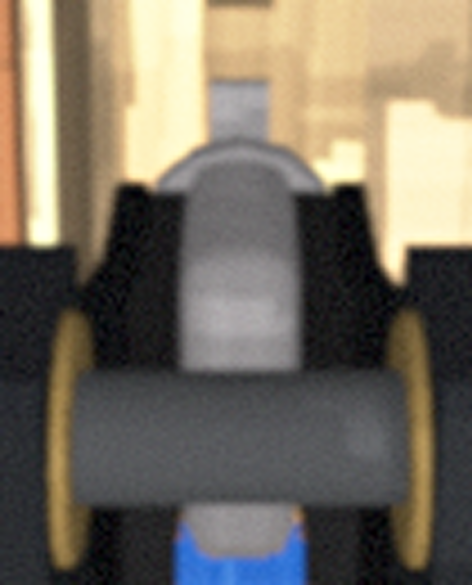

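Run:
```python
from h import *
im=get_image('wrist');T=np.array(im['T_tool_cam']);im['T']=T
# tool-frame points at tool z plane
for n,u,v,z in[('bowfar',323,250,-33),('bownear',323,318,-33),('lug',323,212.5,26),('collarfar',323,226,10),('lugL',317,216,26),('lugR',329,216,26),('collarL',304.5,237,10),('collarR',342.5,237,10)]:print(n,(onz(im,u,v,z/1000)*1000).round(1))
save(im,'pics/w6.png')
```

```text
bowfar [ 18.   -0.2 -33. ]
bownear [-16.6  -0.2 -33. ]
lug [15.2 -0.1 26. ]
collarfar [12.6 -0.1 10. ]
lugL [12.9 -3.8 26. ]
lugR [12.9  3.5 26. ]
collarL [  5.9 -10.6  10. ]
collarR [ 5.9 10.9 10. ]
```

View pics/w6.png

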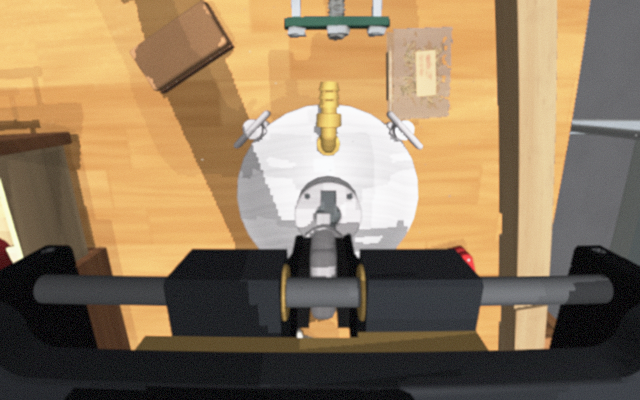

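The key sits on the tool's axis. The notch pointing toward the hose tail shows at (329,191–213), about 4 mm in tool +y from the key.

Run:
```python
from h import *
im=cam('wrist');g=cv2.cvtColor(im['pixels'],cv2.COLOR_RGB2GRAY)
print(g[186:218:2,314:346:2])
for u,v in[(329,191),(298,210),(360,210),(329,178)]:print(onz(im,u,v,.175).round(4))
```

```text
[[214 224 224 225 226 237 235 239 240 240 240 240 236 237 231 208]
 [221 224 220 218 218 231 234 233 234 233 233 234 236 238 236 233]
 [221 217 222 183 134 145 147 163 170 166 146 206 237 233 236 235]
 [223 220 224 173 101 104 107 115 112 113  84 198 236 235 237 234]
 [221 225 223 179 114 110 116 113 108 112  89 202 237 238 239 235]
 [225 223 222 171 117 116 115 112 114 114  93 200 237 236 234 237]
 [216 220 217 169 111 111 113 116 119 109  92 199 234 231 234 233]
 [220 220 219 170 115 119 115 118 114 120  95 200 238 235 236 233]
 [218 219 211 166 134 125 117 118 118 116  96 190 234 233 233 241]
 [224 222 212 163 132 124 116 119 117 114 108 183 236 237 243 246]
 [225 219 179 136 131 124 113 115 118 120 114 136 200 243 250 250]
 [238 198 143 129 137 129 124 120 116 118 130 126 141 238 248 248]
 [236 141  99 120 132 123 117 115 120 116 131 124 102 196 246 248]
 [203 110 108 109 119 118 119 119 120 119 126 132 116 170 243 248]
 [140 142 202 199 197 196 194 192 151 121 126 123 124 150 238 248]
 [137 158 224 222 221 220 218 213 154 118 122 119 104 155 232 242]]
[0.5064 0.1494 0.175 ]
[0.5207 0.1262 0.175 ]
[0.5213 0.1724 0.175 ]
[0.4966 0.1495 0.175 ]
```

```bash
python3 -m crank '[[[-1.3,3.8,8,0,1],[0,0,14,0,1],[0,0,8,0,1],[0,0,2,0,1],[0,0,0,0,1]]]'
python3 -c "
from h import *
delta([.5245,.1488,.2],np.pi-.006)"
```

```text
time: 11.62
position: [0.5248, 0.1489, 0.2132]
tool_rot: [-0.017, -3.14, 0.001]
ft_force: [-0.8, 0.6, -1.6]
grip_width: 0.132
grip_force: 45.0
tool delta mm [ 0.3 -0.1 13.2] turn -0.005 yaw 3.13 pos [0.5248 0.1489 0.2132] q7 1.26
```

```bash
python3 -m crank '[[[0,0,4,0,1],[0,0,4,0,1],[0,0,4,0,1],[0,0,2,0,1],[0,0,0,0,1]]]'
python3 -m crank '[[[0,0,1,0,1],[0,0,0,0,1]]]'
```

```text
time: 12.03
position: [0.5252, 0.1489, 0.1998]
tool_rot: [-0.017, -3.141, 0.0]
ft_force: [-0.6, 0.1, -1.4]
grip_width: 0.137
grip_force: 45.0
time: 12.2
position: [0.5255, 0.1491, 0.1994]
tool_rot: [0.017, 3.141, 0.0]
ft_force: [0.4, -0.4, -1.4]
grip_width: 0.135
grip_force: 45.0
```

The key is in the notches with no contact force. Now pushing in.

```bash
python3 -m crank '[[[0,0,2,0,1],[0,0,2,0,1],[0,0,2,0,1],[0,0,2,0,1],[0,0,0,0,1],[0,0,0,0,1]]]'
```

```text
time: 12.7
position: [0.526, 0.1492, 0.1928]
tool_rot: [0.017, 3.14, 0.001]
ft_force: [-2.9, -0.4, 8.2]
grip_width: 0.136
grip_force: 45.0
```

```bash
python3 -m crank '[[[1,0,0.7,0,1],[0,0,0.6,0.05,1],[0,0,0,0.1,1],[0,0,0,0.12,1],[0,0,0,0.12,1],[0,0,0,0.12,1],[0,0,0,0.12,1],[0,0,0,0.12,1]]]'
python3 -c "
from h import *
print(ctrl.get_state()['torque']);delta([.5245,.1488,.192],np.pi/2)"
```

```text
time: 13.37
position: [0.5258, 0.1487, 0.1921]
tool_rot: [1.174, 2.911, 0.003]
ft_force: [-0.9, -2.3, 8.1]
grip_width: 0.134
grip_force: 45.0
[-0.4634146   0.26839185  0.12675429]
tool delta mm [ 1.  -0.9  0. ] turn 0.804 yaw 2.375 pos [0.5258 0.1487 0.1921] q7 0.52
```

```bash
python3 -m crank '[[[0,0,0,0.12,1],[0,0,0,0.12,1],[0,0,0,0.12,1],[0,0,0,0.12,1],[0,0,0,0.12,1],[0,0,0,0.1,1],[0,0,0,0,1],[0,0,0,0,1]]]'
python3 -c "
from h import *
print(ctrl.get_state()['torque']);delta([.5245,.1488,.192],np.pi/2)"
```

```text
time: 14.03
position: [0.5259, 0.1486, 0.192]
tool_rot: [2.095, 2.338, 0.004]
ft_force: [-1.4, -1.9, 8.1]
grip_width: 0.133
grip_force: 45.0
[-0.58365498  0.27368114  0.1772123 ]
tool delta mm [ 0.4 -1.3  0. ] turn 0.11 yaw 1.681 pos [0.5259 0.1486 0.192 ] q7 -0.17
```

```bash
python3 -m crank '[[[0,-0.5,0,0.06,1],[0,0,0,0.06,1],[0,0,0,0.04,1],[0,0,0,0,1],[0,0,0,0,1],[0,0,0,0,1]]]'
python3 -c "
from h import *
print(ctrl.get_state()['torque']);delta([.5245,.1488,.192],np.pi/2)
save(cam('wrist'),'pics/w7.png')"
```

```text
time: 14.53
position: [0.5258, 0.1485, 0.1922]
tool_rot: [2.274, 2.163, 0.006]
ft_force: [-1.2, -1.3, 8.3]
grip_width: 0.133
grip_force: 45.0
[-0.59553961  0.09230993  0.21102641]
tool delta mm [ 0.2 -1.3  0.2] turn -0.05 yaw 1.521 pos [0.5258 0.1485 0.1922] q7 -0.33
```

View pics/w7.png

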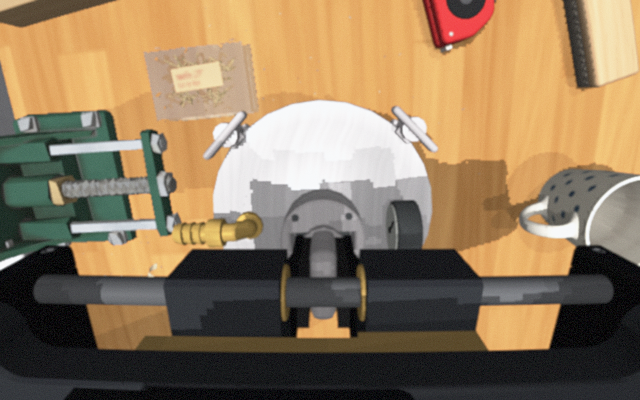

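The key is gripped in the valve at (322,240–315), turned with its bow across the original slot. The tool has turned 1.6 rad and the torque exceeds the spring's end value, so it is at the stop and still pushed in. Handing in.

```bash
python3 -c "
from bench import job
print(job.close_job())"
```

```text
the job is handed in; nothing more can be done
None
```

The job is handed in: the drawer is open, the key is pushed in and turned about 1.6 rad clockwise to its stop, and the gripper still holds it at 45 N; the hand-in did not return a verdict.

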